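# Square a panel up on the drilling board

### The arm

A 6-joint arm with a two-finger parallel gripper is mounted at the origin on the work surface. World frame = base frame: x ahead of the robot, y to its left, z up, the work surface at z = 0. Lengths are in mm, angles in rad, forces in N, time in s.
With the tool pointing down it reaches from about 275 to 750 mm from the base axis. Payload 10.2 kg.
Tool frame: the origin (TCP) lies at the very end of the fingers, on their centre line; the grasp point (between the pads) lies ctrl.grip_depth behind it (ctrl.grip_depth is the distance from the TCP to the grasp point, in mm); z points along the fingers, y is the direction in which the jaws open and shut (so a half turn about z gives the same grasp; the last joint's range is limited). The gripper opens to 85 mm and grips with 20 to 120 N. Pads are 22 mm wide; open, the fingers measure 114 mm over their backs; the gripper's body (76 mm by 85 mm) begins 54 mm behind the grasp point. The pads swing forward as they close: fully open they stand 13 mm farther back than shut.
Start: joints at [1.085, 0.313, 1.498, -0, 1.331, -0.223], TCP at [136.4, 506.977, 231.294] pointing down, gripper open.
Joint ranges: [-2.94, 2.94], [-0.97, 2.17], [0.19, 2.56], [-1.23, 4.37], [0.02, 3.11], [-2.88, 2.88]. Speed limits (rad/s): [2.39, 2.39, 3.01, 3.14, 3.14, 3.14].

### API

Orientations are given as a unit quaternion [w, x, y, z].
In Python, from rig import telemetry, eyes, ctrl, nets gives the robot as it stands. The module is installed in compiled form; this text tells all that it offers.
- The arm moves only by the tool drive_tool, never from a script. Its argument "series" is text: rows parted by semicolons, each of 7 numbers parted by spaces: the shift along the tool's x, y, z normalised to -1 to 1, where 1 is 0.12 m, then the turn, a rotation vector about the tool's x, y, z normalised to -1 to 1, where 1 is 0.5 rad, then the opening, from 0 (shut) to 1 (fully open). In form: tx ty tz wx wy wz hand; .... A call has 1 to 20 rows; each row is the pose to reach, as a shift and turn from the pose measured when the call began, along the tool's axes at that moment; what a row does not reach only later rows make up. A row lasts 1/10 s, in which the tool goes at most 50 mm and 8.59 degrees, less where a joint would pass 70% of its speed; a pose out of reach is approached as far as the arm can. A call with a number of a shift or a turn outside -1 to 1 is refused whole. A call with a gripper value outside its range is refused whole. The fingers move at their own pace and stop on an object; "newtons" is the grip in N (left out, the last holds). Time passes only in rows, so rows that repeat a pose let the fingers close. It gives the time, the measured TCP pose, the force and the opening at its end, in the units of the state.
- telemetry.sense(): the state, without advancing time (a new reading comes with each control period).
- eyes.capture(name): name is "scene" or "top" or "wrist"; returns a dict with "frame" (420x560x3 uint8, red, green, blue), "fx", "fy", "cx", "cy" (pixels), "view" (4x4, takes a point from world to camera coordinates). Camera axes: x right, y up, looking along -z (the intrinsics and any distortion apply to the point x, -y, -z); pixel columns grow to the right and rows downward; lengths in mm; the calibration is good to about 2 mm. A picture is of the moment at which its call begins. There is no depth.
- ctrl.finish_job(): hands the job in, once; it reports no verdict.
Trained networks look in a picture, given as the dict that the camera call returned (one of the last four; its "shot" number tells which), for a name from the list of things; names that differ only in an ending like _2 or _b are one class to them, and where a whole thing is asked for, a point or a joint stands for the part that bears it (a point fixed in the world has none). Each returns a list of dicts, best first, with "confidence" (0 to 1); they miss things now and then, are a little off and sometimes report something else, mostly with a low value. They report only what shows in the picture. A call takes as long as a camera call. They do not tell look-alikes from the thing itself.
- nets.spot_in(name, picture): "rect" ([left, top, right, bottom] in pixels, round what is visible of it).
The state is a dict: "time_s": time; "joints": joint angles; "dq": joint speeds; "tau": joint torques, N m; "eef_pos": TCP position; "ee_rot": TCP orientation; "force": force on the tool from outside, world axes, zero at the start; "wrist_torque": the same for the moment, N m; "grip_width": opening from 0.0 (shut) to 1.0 (fully open).
Only numpy, scipy, OpenCV 4.12 (cv2) and the standard library are available. Lean on these libraries where they do the work, as an engineer would, in place of code of your own. Each camera call takes 0.05 s, during which the arm holds its last target. There are 200 camera calls.

### The job

Get the wooden panel with the two bored holes ready for drilling: push it along the drilling board with the fingertips until its long edge lies flush along the back fence and its end butts against the metal end stop with the black knob. Nothing is to be picked up: the panel stays flat on the board while you push it; leave the jar, the bottle and the screwdriver where they are, and back away from everything when done.

Things in the scene. Friction and masses are not known exactly. Their poses are not given: they have to be found in the camera images.
- board: drilling board fixed to the bench: a plywood base 220 mm (its x) by 500 mm (its y), 12 mm thick, with a 25 mm thick aluminium back fence along the whole of its far (+x) long side. The fence's inner face is at board x = +80 mm, runs along board y, and stands 20 mm above the plywood. Origin: centre of the underside, on the bench; the plywood's top is at z = 12 mm
- end_stop: end stop fixed to the plywood against the fence, near the left (+y) or the right (-y) end of the board (varies): an aluminium block 70 mm (x) by 30 mm (y) by 26 mm high with a black star knob, 36 mm across, on top (48 mm high in all). Its axes are parallel to the board's; its faces are at y = +15 and -15 mm from its origin, the centre of its underside, and the one towards the board's middle is the stop face. It does not move
- panel: loose brown hardwood panel, 90 mm (its x) by 120 mm (its y) by 28 mm high, about 0.15 to 0.3 kg, with two dark bored holes 16 mm across in its top and a pale line across its middle. It lies flat on the plywood, turned up to 0.25 rad from the board's axes. Origin: centre of its underside. Home, its +x long edge is on the fence, so its centre is at board x = +35 mm, and its centre is 75 mm from the end stop's origin along board y, on the side towards the board's middle
- jar: bystander: small closed glass jar, 44 mm across, 55 mm high, standing loose on the plywood near the fence at the end of the board away from the end stop. Origin: centre of its underside
- glue: bystander: upright white bottle, 56 mm across, 150 mm high, loose on the bench to the left of the board. Origin: centre of its underside
- screwdriver: bystander: screwdriver with a red handle, about 200 mm long, lying loose on the bench to the right of the board
Not all that is in view belongs to the job. Of the things like the panel, leave any that is orange; of the rest the larger one is meant.

How it is judged (in metres and radians):
At the end, for the whole second after the job is handed in: The panel lies flat and at rest on the plywood, its long edge along the fence (centre within 3.5 mm of home, turned less than 0.03 rad) and its end against the end stop (within 4 mm of home) (x of panel in the frame of board between 0.0315 and 0.038 m and z of panel in the frame of board between 0.009 and 0.015 m and angle between the x axis of panel and the x axis of board, either way round below 0.03 rad and ((y of end_stop in the frame of board above 0 m and y of panel in the frame of end_stop between -0.079 and -0.072 m) or (y of end_stop in the frame of board below 0 m and y of panel in the frame of end_stop between 0.072 and 0.079 m)) and linear speed of panel below 0.01 m/s); the robot touches nothing.
It fails at once if the panel is lifted more than 8 mm off the board (z of panel in the frame of board above 0.02 m).
It fails at once if the panel is tipped by more than 0.15 rad (angle between panel's own z axis and vertical above 0.15 rad).
It fails at once if the jar is moved more than 10 mm or tipped (distance of jar from where it was at the start of the episode above 0.01 m or angle between jar's own z axis and vertical above 0.3 rad).
It fails at once if another loose thing on the bench is moved more than 10 mm (distance of any of glue, screwdriver from where it was at the start of the episode above 0.01 m).
It also fails if it takes over 72 s, if anything falls off the work surface, if the arm or the gripper's body presses on something with over 40 N, if the wrist force passes 120 N, or if a joint passes its speed limit or range.

## Working session

There is one attempt and no reset: what is moved stays moved. The work goes in short steps, Python scripts to look and compute and a tool call to move; the robot and the scene stay as the last step left them, time stands still between calls to the robot, and variables do not carry over. Pictures are saved under pics/ and viewed, about 8 in all and at most 12, crops included, and the job is handed in when it is done.

Besides the shell and the picture viewer there is one more tool, called after "Call:" in YAML: its name, and indented under it one key for each argument. drive_tool: Moves the arm, as the interface text tells. Scaled input: -1 to 1 covers 0.12 m each way for a shift and 0.5 rad each way for a turn. Its arguments: {"type":"object","properties":{"series":{"type":"string"},"newtons":{"type":"number"}},"required":["series"]}

```bash
mkdir -p pics; cat > h.py <<'E'
import numpy as np, cv2
from rig import telemetry, eyes, ctrl, nets
def snap(n,fn=None):
    p=eyes.capture(n)
    if fn: cv2.imwrite('pics/'+fn,p['frame'][:,:,::-1])
    return p
def unproj(p,uv,z):
    V=np.array(p['view']);R=V[:3,:3];t=V[:3,3];c=-R.T@t
    d=R.T@np.array([(uv[0]-p['cx'])/p['fx'],-(uv[1]-p['cy'])/p['fy'],-1.])
    return c+d*(z-c[2])/d[2]
def proj(p,X):
    V=np.array(p['view']);q=V[:3,:3]@np.array(X)+V[:3,3]
    return np.array([p['cx']+p['fx']*q[0]/-q[2],p['cy']-p['fy']*q[1]/-q[2]])
E
python3 - <<'E'
from h import *
a=snap('top','top0.png');b=snap('scene','scene0.png')
print({k:(v if k!='frame' else 0) for k,v in a.items()})
for n in ['board','end_stop','panel','jar','glue','screwdriver']:
    print(n,[(np.round(d['rect']),round(d['confidence'],2)) for d in nets.spot_in(n,a)])
print(telemetry.sense())
cv2.imwrite('pics/both0.png',np.hstack([a['frame'],b['frame']])[:,:,::-1][:, :])
E
```

```text
{'frame': 0, 'fx': 524.2756659070693, 'fy': 524.2756659070693, 'cx': 283.23546486000504, 'cy': 206.42563106891023, 'view': array([[ 1.60277457e-02, -9.99871498e-01,  3.15776440e-04,
        -6.76901404e+00],
       [ 9.94666284e-01,  1.59764891e-02,  1.01900617e-01,
        -6.12844100e+02],
       [-1.01892568e-01, -1.31914500e-03,  9.94794534e-01,
        -1.20215854e+03],
       [ 0.00000000e+00,  0.00000000e+00,  0.00000000e+00,
         1.00000000e+00]]), 'shot': 1}
board [(array([155., 164., 372., 275.]), 0.62)]
end_stop [(array([338., 175., 353., 209.]), 0.64)]
panel [(array([229., 197., 287., 245.]), 0.93), (array([227., 284., 272., 327.]), 0.9), (array([227.,  86., 289., 147.]), 0.9)]
jar [(array([172., 200., 194., 214.]), 0.87)]
glue [(array([ 81., 219., 123., 245.]), 0.59)]
screwdriver [(array([442., 230., 496., 296.]), 0.9)]
{'time_s': 0.4, 'joints': array([ 1.08458880e+00,  3.13011068e-01,  1.49776006e+00, -5.23942236e-06,
        1.33099204e+00, -2.23417911e-01]), 'dq': array([-9.88667639e-04, -1.35924510e-03, -1.89570683e-03,  2.12418684e-04,
        7.46988248e-04,  4.69596883e-05]), 'tau': array([-1.13109811e-03, -4.11813247e+01, -2.59666908e+01, -2.23753786e-04,
        1.28100070e-03, -1.64241357e-05]), 'eef_pos': array([136.39849645, 506.95951035, 231.21468283]), 'ee_rot': array([-2.72328682e-05,  1.31016437e-01,  9.91380192e-01, -8.08292358e-05]), 'force': array([-0.4636209 , -0.14481342, -0.31765888]), 'wrist_torque': array([-0.00505623, -0.02170456,  0.00131419]), 'grip_width': 1.0014326885853748}
```

View pics/top0.png

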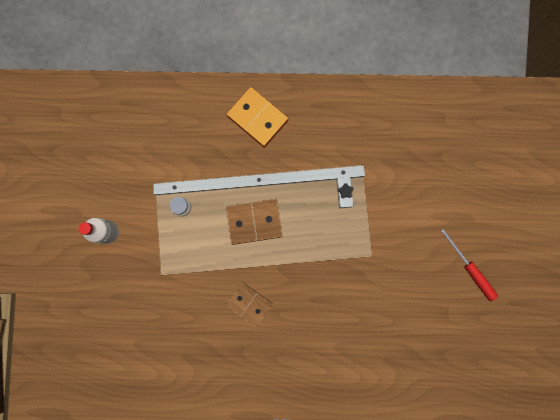

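View pics/scene0.png

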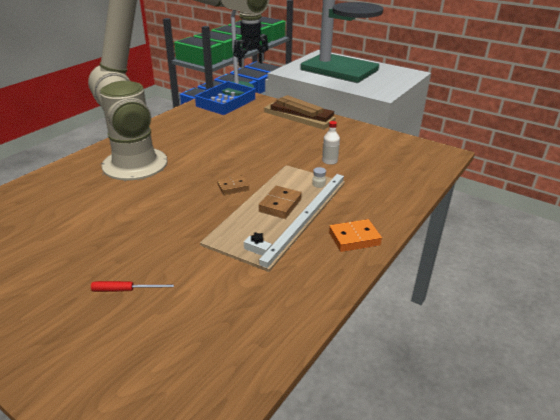

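Candidates: the orange one at (257,117) is excluded by colour. That leaves the brown one on the board at (255,222) and a smaller brown one on the bench at (249,304). The larger brown one, on the board, is meant. The end stop is at (346,190), at the right (-y) end, and the jar is at (180,206). I'll confirm with an enlarged crop.

```bash
python3 - <<'E'
import cv2
a=cv2.imread('pics/top0.png')[155:335,145:385]
a=cv2.resize(a,None,fx=3.3,fy=3.3,interpolation=cv2.INTER_CUBIC)
cv2.imwrite('pics/crop0.png',a)
E
```

```text
(no output)
```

View pics/crop0.png

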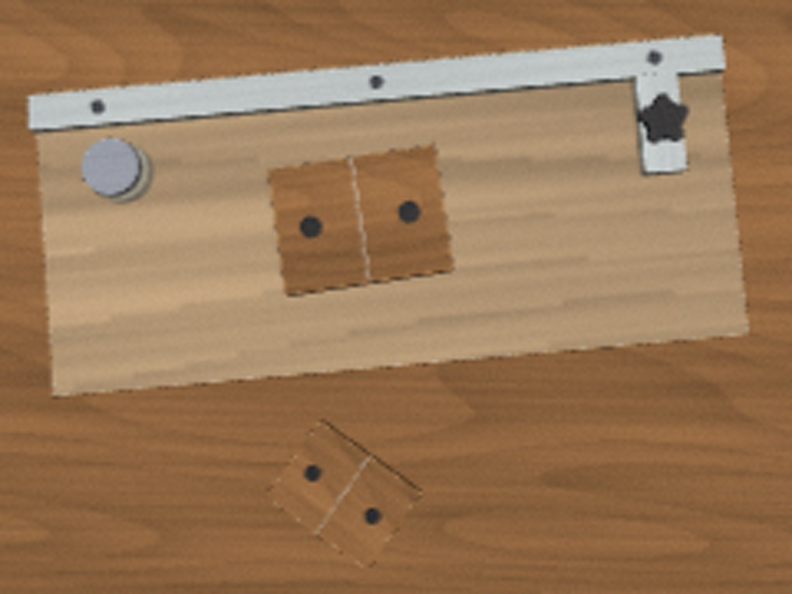

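The crop confirms it: the larger brown panel lies on the board, with corners at about (268,170), (435,145), (453,270) and (288,296). The smaller decoy is off the board. Next I'll fit the poses.

```bash
cat > fit.py <<'E'
from h import *
from scipy.optimize import least_squares
def T(q,p): c,s=np.cos(q[2]),np.sin(q[2]); return np.array([q[0]+c*p[0]-s*p[1],q[1]+s*p[0]+c*p[1],p[2]])
def fitpose(p,pts,uv,q0):
    r=least_squares(lambda q:np.ravel([proj(p,T(q,P))-u for P,u in zip(pts,uv)]),q0,x_scale=[10,10,.1])
    return r.x,r.fun
def rel(b,q):
    c,s=np.cos(b[2]),np.sin(b[2]);d=q[:2]-b[:2]
    return np.array([c*d[0]+s*d[1],-s*d[0]+c*d[1],q[2]-b[2]])
E
python3 - <<'E'
from fit import *
a=snap('top')
f=lambda l:[np.array(x)/3.3+[145,155] for x in l]
b,r=fitpose(a,[(105,250,32),(105,-250,32),(80,-250,32),(80,250,32),(-115,250,12),(-115,-250,12)],f([(28,95),(722,35),(725,70),(30,130),(52,396),(748,332)]),[600,0,0])
print('board',b,np.round(r,1))
q,r=fitpose(a,[(45,60,40),(45,-60,40),(-45,-60,40),(-45,60,40)],f([(268,170),(435,145),(453,270),(288,296)]),[600,0,0])
print('panel',q,np.round(r,1),rel(b,q))
e=np.array([*unproj(a,f([(641,172)])[0],38)[:2],0]);print('stop corner rel (y+15,x-35)',rel(b,e))
e=np.array([*unproj(a,f([(687,171)])[0],38)[:2],0]);print('stop corner2',rel(b,e))
for n,u,z in [('jar',(111,166),55)]:
    e=np.array([*unproj(a,f([u])[0],z)[:2],0]);print(n,e,rel(b,e))
print(b)
E
```

```text
board [5.84809725e+02 5.16744858e+01 1.04050607e-01] [-0.4 -0.7 -0.1 -0.9  0.1 -1.1 -0.3 -0.8  0.3  1.4  0.4  2. ]
panel [5.75226509e+02 6.96231942e+01 1.69832657e-01] [-0.1  0.1  0.1 -0.2  0.5  0.  -0.6  0.1] [-7.66718093 18.84697607  0.06578205]
stop corner rel (y+15,x-35) [ 9.03624973e+00 -1.81584784e+02 -1.04050607e-01]
stop corner2 [ 6.87922824e+00 -2.14145359e+02 -1.04050607e-01]
jar [609.17430713 244.42014413   0.        ] [ 4.42519431e+01  1.89172639e+02 -1.04050607e-01]
[5.84809725e+02 5.16744858e+01 1.04050607e-01]
```

```bash
cat >> fit.py <<'E'
B=np.array([584.8,51.7,.104])
from scipy.spatial.transform import Rotation as Rn
def tool():
    s=telemetry.sense();w,x,y,z=s['ee_rot'];return s,Rn.from_quat([x,y,z,w])
def goto(bx,by,z,tybd):
    """print scaled tool shift/turn to board (bx,by), height z, tool y at angle tybd in board frame"""
    s,R=tool();P=T(B,(bx,by,z));P[2]=z
    sh=R.inv().apply(P-s['eef_pos'])
    a=B[2]+tybd;ty=np.array([np.cos(a),np.sin(a),0]);tz=np.array([0,0,-1.]);tx=np.cross(ty,tz)
    R2=Rn.from_matrix(np.c_[tx,ty,tz]);w=(R.inv()*R2).as_rotvec()
    print('shift',np.round(sh/120,4),'turn',np.round(w/.5,4))
def where():
    s,R=tool();e=s['eef_pos'];m=R.as_matrix()[:,1]
    print('t',s['time_s'],'board xy',np.round(rel(B,np.array([e[0],e[1],0]))[:2],1),'z',round(e[2],1),'ty ang',round(np.arctan2(m[1],m[0])-B[2],3),'F',np.round(s['force'],1),'g',round(s['grip_width'],2))
E
python3 - <<'E'
from fit import *
a=snap('top')
f=lambda l:[np.array(x)/3.3+[145,155] for x in l]
uv=f([(28,95),(722,35),(725,70),(30,130),(52,396),(748,332)])
for w in (-110,):
  b,r=fitpose(a,[(105,250,32),(105,-250,32),(80,-250,32),(80,250,32),(w,250,12),(w,-250,12)],uv,[600,0,0])
  print(b,np.round(r,1))
q=np.array([575.23,69.62,.1698]);print(rel(b,q), ctrl.grip_depth)
for P in [(45,-182.0,38)]: print(proj(a,T(b,(10,-183,38))))
import re
s=open('fit.py').read();open('fit.py','w').write(s.replace('B=np.array([584.8,51.7,.104])','B=np.array([%.1f,%.1f,%.4f])'%tuple(b)))
import importlib,fit;importlib.reload(fit);fit.goto(-95,19,110,np.pi/2);fit.where()
E
```

```text
[5.83112028e+02 5.14988507e+01 1.04047715e-01] [-0.3  0.  -0.  -0.2  0.2 -0.4 -0.3 -0.1  0.2 -0.   0.2  0.7]
[-5.95733703 18.84177669  0.06575229] 18.700000000000003
[339.87509955 207.38336573]
shift [-3.785  -2.8342  1.0107] turn [-2.000e-04 -1.000e-04 -7.336e-01]
t 0.5 board xy [-397.   499.4] z 231.3 ty ang 1.204 F [-0.3  0.6  0.6] g 1.0
```

Call:
drive_tool:
  series: "-0.95 -0.71 0 0 0 0 0.6; -0.95 -0.71 0 0 0 0 0.6; -0.95 -0.71 0 0 0 0 0.6; -0.95 -0.71 0 0 0 0 0.6; -0.95 -0.71 0 0 0 0 0.6"

```text
time_s: 1.0
eef_pos: [224.7, 394.9, 231.5]
ee_rot: [0.0, 0.132, 0.991, 0.0]
force: [0.1, 0.2, 0.2]
grip_width: 0.599
```

Call:
drive_tool:
  series: "-0.95 -0.71 0 0 0 0 0.6; -0.95 -0.71 0 0 0 0 0.6; -0.95 -0.71 0 0 0 0 0.6; -0.95 -0.71 0 0 0 0 0.6; -0.95 -0.71 0 0 0 0 0.6"

```text
time_s: 1.5
eef_pos: [312.3, 283.5, 231.5]
ee_rot: [-0.0, 0.132, 0.991, 0.0]
force: [0.6, 0.1, -0.5]
grip_width: 0.6
```

Call:
drive_tool:
  series: "-0.95 -0.71 0 0 0 0 0.6; -0.95 -0.71 0 0 0 0 0.6; -0.95 -0.71 0 0 0 0 0.6; -0.95 -0.71 0 0 0 0 0.6; -0.95 -0.71 0 0 0 0 0.6"

```text
time_s: 2.0
eef_pos: [399.7, 172.6, 231.2]
ee_rot: [-0.0, 0.132, 0.991, 0.001]
force: [-0.7, 0.6, 0.0]
grip_width: 0.597
```

Call:
drive_tool:
  series: "-0.9 -0.7 0.5 0 0 -0.3 0.6; -0.9 -0.7 0.7 0 0 -0.6 0.6; -0.9 -0.7 0.9 0 0 -0.734 0.6; -0.9 -0.7 0.9 0 0 -0.734 0.6; -0.9 -0.7 0.9 0 0 -0.734 0.6; -0.9 -0.7 0.9 0 0 -0.734 0.6"

```text
time_s: 2.6
eef_pos: [481.5, 65.3, 123.4]
ee_rot: [-0.001, -0.052, 0.999, 0.001]
force: [0.4, -0.3, 0.3]
grip_width: 0.599
```

```bash
python3 - <<'E'
from fit import *
where();goto(-95,14,20,np.pi/2);snap('wrist','w1.png')
E
```

```text
t 2.6 board xy [-99.6  24.3] z 123.4 ty ang 1.571 F [ 0.4 -0.3  0.3] g 0.6
shift [-0.0389 -0.0875  0.8611] turn [ 0.0037 -0.0021  0.0013]
```

View pics/w1.png

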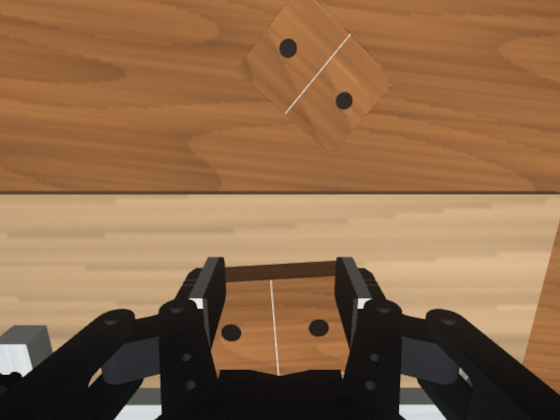

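Call:
drive_tool:
  series: "-0.04 -0.045 0.3 0 0 0 0.6; -0.04 -0.045 0.6 0 0 0 0.6; -0.04 -0.045 0.8 0 0 0 0.6; -0.04 -0.045 0.88 0 0 0 0.6; -0.04 -0.045 0.88 0 0 0 0.6; -0.04 -0.045 0.88 0 0 0 0.6"

```text
time_s: 3.25
eef_pos: [488.0, 61.2, 20.1]
ee_rot: [0.002, -0.053, 0.999, 0.001]
force: [0.3, 0.6, -0.3]
grip_width: 0.605
```

```bash
python3 - <<'E'
from fit import *
where()
E
```

```text
t 3.25 board xy [-93.6  19.5] z 20.1 ty ang 1.573 F [ 0.3  0.6 -0.3] g 0.6
```

Call:
drive_tool:
  series: "-0.04 0 0 0 0 0 0.6; -0.08 0 0 0 0 0 0.6; -0.12 0 0 0 0 0 0.6; -0.16 0 0 0 0 0 0.6; -0.2 0 0 0 0 0 0.6; -0.24 0 0 0 0 0 0.6; -0.28 0 0 0 0 0 0.6; -0.32 0 0 0 0 0 0.6; -0.36 0 0 0 0 0 0.6; -0.40 0 0 0 0 0 0.6; -0.44 0 0 0 0 0 0.6; -0.48 0 0 0 0 0 0.6; -0.51 0 0 0 0 0 0.6; -0.54 0 0 0 0 0 0.6; -0.54 0 0 0 0 0 0.6; -0.54 0 0 0 0 0 0.6"

```text
time_s: 4.85
eef_pos: [552.7, 68.0, 20.4]
ee_rot: [0.002, -0.053, 0.999, 0.001]
force: [0.7, -0.2, 0.2]
grip_width: 0.601
```

```bash
python3 - <<'E'
from fit import *
where()
a=snap('top')['frame'][155:290,145:385]
cv2.imwrite('pics/c2.png',cv2.resize(a,None,fx=3.3,fy=3.3,interpolation=cv2.INTER_CUBIC)[:,:,::-1])
E
```

```text
t 4.85 board xy [-28.5  19.6] z 20.4 ty ang 1.573 F [ 0.7 -0.2  0.2] g 0.6
```

View pics/c2.png

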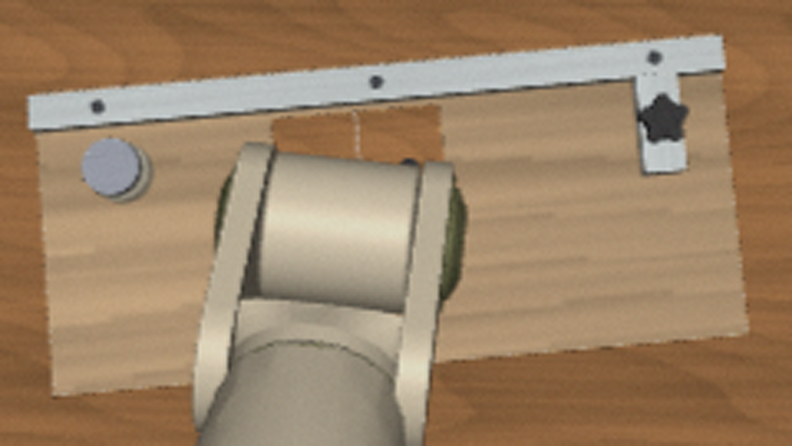

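Call:
drive_tool:
  series: "-0.01 0 0 0 0 0 0.6; -0.02 0 0 0 0 0 0.6; -0.03 0 0 0 0 0 0.6; -0.04 0 0 0 0 0 0.6; -0.05 0 0 0 0 0 0.6; -0.055 0 0 0 0 0 0.6; -0.06 0 0 0 0 0 0.6; -0.06 0 0 0 0 0 0.6"

```text
time_s: 5.7
eef_pos: [559.8, 68.8, 20.4]
ee_rot: [0.002, -0.053, 0.999, 0.001]
force: [-1.4, -0.8, 0.6]
grip_width: 0.602
```

Call:
drive_tool:
  series: "-0.005 0 0 0 0 0 0.6; -0.01 0 0 0 0 0 0.6; -0.015 0 0 0 0 0 0.6; -0.015 0 0 0 0 0 0.6"

```text
time_s: 6.1
eef_pos: [561.1, 69.0, 20.4]
ee_rot: [0.001, -0.053, 0.999, 0.001]
force: [-4.7, -1.0, 3.3]
grip_width: 0.606
```

Call:
drive_tool:
  series: "-0.005 0 0 0 0 0 0.6; -0.01 0 0 0 0 0 0.6; -0.01 0 0 0 0 0 0.6"

```text
time_s: 6.4
eef_pos: [561.1, 69.1, 20.3]
ee_rot: [-0.001, -0.053, 0.999, 0.001]
force: [-8.8, -0.9, 5.9]
grip_width: 0.601
```

```bash
python3 - <<'E'
from fit import *
where()
E
```

```text
t 6.4 board xy [-20.   19.8] z 20.3 ty ang 1.573 F [-8.8 -0.9  5.9] g 0.6
```

Call:
drive_tool:
  series: "0.1 0 0 0 0 0 0.6; 0.25 0 0 0 0 0 0.6; 0.3 0 -0.3 0 0 0 0.5; 0.3 0 -0.6 0 0 0 0.4; 0.3 0.3 -0.75 0 0 0.3 0.4; 0.3 0.6 -0.75 0 0 0.6 0.4; 0.3 0.9 -0.75 0 0 0.9 0.4; 0.3 0.9 -0.75 0 0 1 0.4; 0.3 0.9 -0.75 0 0 1 0.4; 0.3 0.9 -0.75 0 0 1 0.4"

```text
time_s: 7.4
eef_pos: [514.3, 172.3, 110.4]
ee_rot: [-0.0, 0.195, 0.981, 0.0]
force: [0.3, 0.1, 1.1]
grip_width: 0.398
```

Call:
drive_tool:
  series: "0 0 0 0 0 0.3 0.4; 0 0 0 0 0 0.6 0.4; 0 0 0 0 0 0.9 0.4; 0 0 0 0 0 1 0.4; 0 0 0 0 0 1 0.4; 0 0 0 0 0 1 0.4"

```text
time_s: 8.0
eef_pos: [514.5, 171.8, 110.5]
ee_rot: [-0.001, 0.431, 0.902, 0.0]
force: [0.4, -0.2, -0.3]
grip_width: 0.403
```

Call:
drive_tool:
  series: "0 0 0 0 0 0.3 0.4; 0 0 0 0 0 0.6 0.4; 0 0 0 0 0 0.9 0.4; 0 0 0 0 0 1 0.4; 0 0 0 0 0 1 0.4; 0 0 0 0 0 1 0.4"

```text
time_s: 8.6
eef_pos: [514.6, 171.6, 110.5]
ee_rot: [-0.001, 0.64, 0.768, 0.0]
force: [-0.0, -0.3, -0.6]
grip_width: 0.399
```

```bash
python3 - <<'E'
from fit import *
where();goto(33,114,110,0)
a=snap('top')['frame'][155:290,145:385]
cv2.imwrite('pics/c3.png',cv2.resize(a,None,fx=3.3,fy=3.3,interpolation=cv2.INTER_CUBIC)[:,:,::-1])
E
```

```text
t 8.6 board xy [-55.7 126.6] z 110.5 ty ang 0.078 F [-0.  -0.3 -0.6] g 0.4
shift [-0.1617  0.7287  0.0036] turn [-0.0006 -0.0024  0.1554]
```

View pics/c3.png

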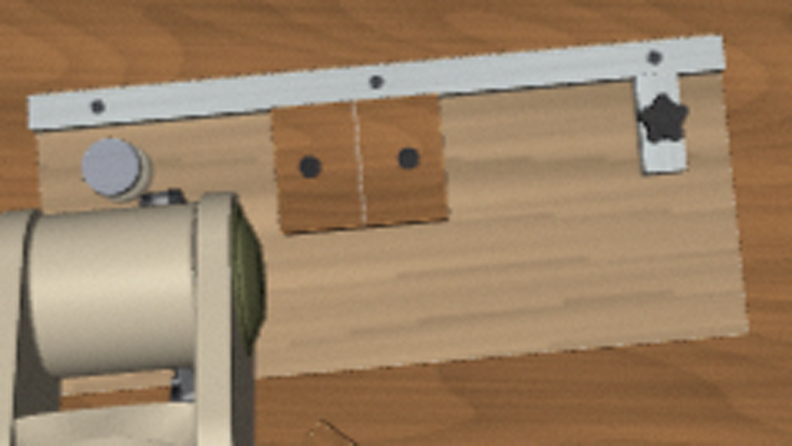

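Call:
drive_tool:
  series: "-0.16 0.3 0 0 0 0.155 0.4; -0.16 0.6 0 0 0 0.155 0.4; -0.16 0.73 0 0 0 0.155 0.4; -0.16 0.73 0 0 0 0.155 0.4; -0.16 0.73 0.3 0 0 0.155 0.4; -0.16 0.73 0.6 0 0 0.155 0.4; -0.16 0.73 0.75 0 0 0.155 0.4; -0.16 0.73 0.75 0 0 0.155 0.4; -0.16 0.73 0.75 0 0 0.155 0.4"

```text
time_s: 9.55
eef_pos: [604.0, 168.7, 21.4]
ee_rot: [-0.0, 0.669, 0.743, 0.0]
force: [0.5, 0.3, 0.8]
grip_width: 0.398
```

```bash
python3 - <<'E'
from fit import *
where();goto(33,-40,20,0)
p=snap('top')
f=lambda l:[np.array(x)/3.3+[145,155] for x in l]
q,r=fitpose(p,[(45,60,40),(45,-60,40),(-45,-60,40),(-45,60,40)],f([(272,108),(441,95),(449,220),(284,234)]),[600,0,0])
print(rel(B,q),np.round(r,1))
E
```

```text
t 9.55 board xy [ 33.  114.4] z 21.4 ty ang 0.001 F [0.5 0.3 0.8] g 0.4
shift [-1.2868e+00 -8.0000e-04  9.8000e-03] turn [ 0.0005 -0.0024  0.0012]
[ 3.36260145e+01  1.52297241e+01 -5.54427726e-03] [ 0.1  0.  -0.1 -0.2  0.7  0.1 -0.7  0.1]
```

Call:
drive_tool:
  series: "-0.05 0 0 0 0 0 0.4; -0.1 0 0 0 0 0 0.4; -0.15 0 0 0 0 0 0.4; -0.2 0 0 0 0 0 0.4; -0.24 0 0 0 0 0 0.4; -0.28 0 0 0 0 0 0.4; -0.32 0 0 0 0 0 0.4; -0.36 0 0 0 0 0 0.4; -0.4 0 0 0 0 0 0.4; -0.44 0 0 0 0 0 0.4; -0.48 0 0 0 0 0 0.4; -0.52 0 0 0 0 0 0.4; -0.56 0 0 0 0 0 0.4; -0.6 0 0 0 0 0 0.4; -0.64 0 0 0 0 0 0.4; -0.68 0 0 0 0 0 0.4; -0.72 0 0 0 0 0 0.4; -0.76 0 0 0 0 0 0.4; -0.8 0 0 0 0 0 0.4; -0.8 0 0 0 0 0 0.4"

```text
time_s: 11.6
eef_pos: [614.6, 72.4, 21.8]
ee_rot: [0.0, 0.669, 0.743, 0.001]
force: [-0.1, -0.4, 0.3]
grip_width: 0.399
```

```bash
python3 - <<'E'
from fit import *
where();goto(33,-45,20,0)
E
```

```text
t 11.6 board xy [33.5 17.5] z 21.8 ty ang -0.0 F [-0.1 -0.4  0.3] g 0.4
shift [-0.5212 -0.0045  0.0148] turn [ 0.0032 -0.0015 -0.0003]
```

Pushing cleanly; continuing to just short of the stop.

Call:
drive_tool:
  series: "-0.04 0 0 0 0 0 0.4; -0.08 0 0 0 0 0 0.4; -0.12 0 0 0 0 0 0.4; -0.16 0 0 0 0 0 0.4; -0.2 0 0 0 0 0 0.4; -0.24 0 0 0 0 0 0.4; -0.28 0 0 0 0 0 0.4; -0.32 0 0 0 0 0 0.4; -0.36 0 0 0 0 0 0.4; -0.4 0 0 0 0 0 0.4; -0.44 0 0 0 0 0 0.4; -0.48 0 0 0 0 0 0.4; -0.5 0 0 0 0 0 0.4; -0.5 0 0 0 0 0 0.4"

```text
time_s: 13.0
eef_pos: [621.0, 12.3, 21.8]
ee_rot: [0.0, 0.67, 0.743, 0.001]
force: [-0.1, -0.3, -1.8]
grip_width: 0.398
```

```bash
python3 - <<'E'
from fit import *
where()
a=snap('top')['frame'][155:290,145:385]
cv2.imwrite('pics/c4.png',cv2.resize(a,None,fx=3.3,fy=3.3,interpolation=cv2.INTER_CUBIC)[:,:,::-1])
E
```

```text
t 13.0 board xy [ 33.6 -42.9] z 21.8 ty ang -0.0 F [-0.1 -0.3 -1.8] g 0.4
```

View pics/c4.png

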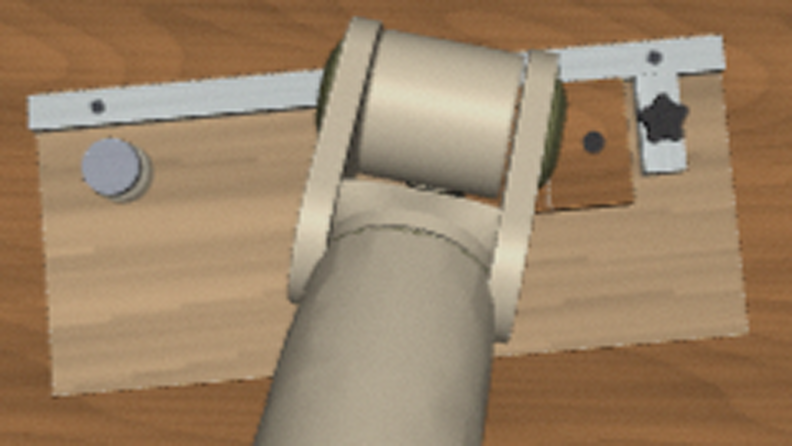

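The panel's end is at about x=633 in the crop and the stop face at about 640, so about 5 mm remains. The jar hasn't moved.

Call:
drive_tool:
  series: "-0.01 0 0 0 0 0 0.4; -0.02 0 0 0 0 0 0.4; -0.03 0 0 0 0 0 0.4; -0.04 0 0 0 0 0 0.4; -0.045 0 0 0 0 0 0.4; -0.05 0 0 0 0 0 0.4; -0.05 0 0 0 0 0 0.4"

```text
time_s: 13.75
eef_pos: [621.6, 6.4, 21.8]
ee_rot: [0.0, 0.67, 0.743, 0.001]
force: [-1.1, 0.9, 0.8]
grip_width: 0.399
```

Call:
drive_tool:
  series: "-0.005 0 0 0 0 0 0.4; -0.01 0 0 0 0 0 0.4; -0.015 0 0 0 0 0 0.4; -0.015 0 0 0 0 0 0.4"

```text
time_s: 14.15
eef_pos: [621.8, 4.5, 21.8]
ee_rot: [0.001, 0.67, 0.743, 0.001]
force: [0.5, 0.8, 0.4]
grip_width: 0.402
```

Call:
drive_tool:
  series: "-0.005 0 0 0 0 0 0.4; -0.01 0 0 0 0 0 0.4; -0.015 0 0 0 0 0 0.4; -0.015 0 0 0 0 0 0.4"

```text
time_s: 14.55
eef_pos: [621.9, 2.8, 21.8]
ee_rot: [0.0, 0.67, 0.743, 0.001]
force: [-0.2, 1.9, 0.8]
grip_width: 0.404
```

Call:
drive_tool:
  series: "-0.005 0 0 0 0 0 0.4; -0.01 0 0 0 0 0 0.4; -0.01 0 0 0 0 0 0.4"

```text
time_s: 14.85
eef_pos: [621.9, 2.8, 21.8]
ee_rot: [-0.0, 0.669, 0.743, 0.001]
force: [-1.6, 7.7, 1.8]
grip_width: 0.398
```

The tool has stalled at 7.7 N, at the expected position, so the panel is on the stop. Backing off and up to check.

Call:
drive_tool:
  series: "0.05 0 0 0 0 0 0.4; 0.2 0 0 0 0 0 0.4; 0.3 0 -0.3 0 0 0 0.4; 0.3 0 -0.6 0 0 0 0.4; 0.3 0 -0.9 0 0 0 0.4; 0.3 -0.4 -0.9 0 0 0 0.4; 0.3 -0.8 -0.9 0 0 0 0.4; 0.3 -1 -0.9 0 0 0 0.4; 0.3 -1 -0.9 0 0 0 0.4; 0.3 -1 -0.9 0 0 0 0.4"

```text
time_s: 15.85
eef_pos: [499.1, 26.3, 130.2]
ee_rot: [0.0, 0.669, 0.743, 0.002]
force: [0.0, -0.2, -0.3]
grip_width: 0.394
```

```bash
python3 - <<'E'
from fit import *
where()
a=snap('top','t5.png')['frame'][165:255,265:385]
cv2.imwrite('pics/c5.png',cv2.resize(a,None,fx=6.6,fy=6.6,interpolation=cv2.INTER_CUBIC)[:,:,::-1])
E
```

```text
t 15.85 board xy [-86.2 -16.3] z 130.2 ty ang -0.0 F [ 0.  -0.2 -0.3] g 0.39
```

View pics/c5.png

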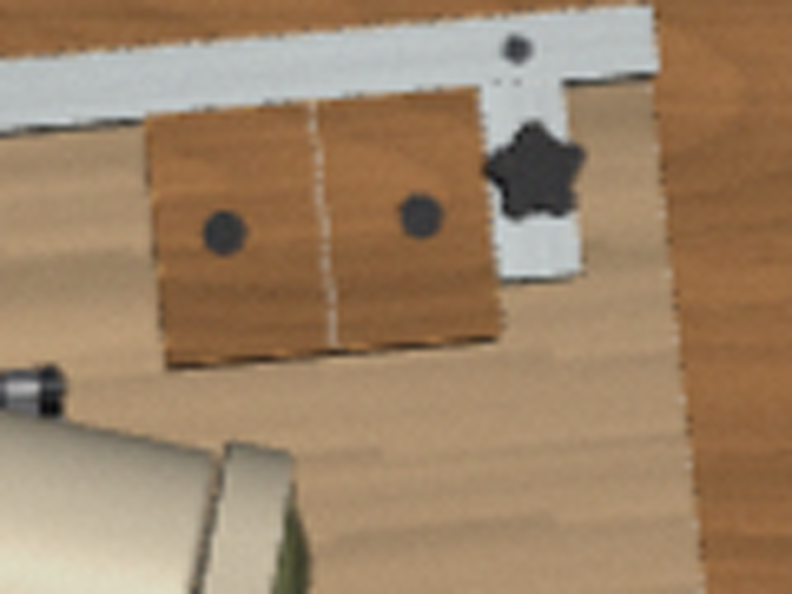

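```bash
python3 - <<'E'
from fit import *
p=snap('top')
f=lambda l:[np.array(x)/6.6+[265,165] for x in l]
q,r=fitpose(p,[(45,60,40),(45,-60,40),(-45,-60,40),(-45,60,40)],f([(147,116),(478,88),(502,340),(168,368)]),[600,0,0])
print(rel(B,q),np.round(r,1))
for u in [(498,280),(583,272)]: print(rel(B,np.array([*unproj(p,f([u])[0],38)[:2],0])))
print([(d['rect'],d['confidence']) for n in ('jar','glue','screwdriver') for d in nets.spot_in(n,p)])
goto(-70,-123,110,np.pi/2)
E
```

```text
[ 3.36534747e+01 -1.24443219e+02 -4.09392588e-03] [-0.4  0.   0.4  0.   0.4 -0.1 -0.3 -0. ]
[ 9.80586381e+00 -1.84342836e+02 -1.04000000e-01]
[ 9.99584665e+00 -2.14646711e+02 -1.04000000e-01]
[([170.4, 199.9, 191.9, 214.7], 0.74), ([77.7, 217.0, 118.8, 243.1], 0.97), ([442.9, 229.2, 496.5, 298.9], 0.61)]
shift [-0.8868  0.1337  0.1606] turn [ 5.8000e-03 -1.2000e-03 -3.1417e+00]
```

```bash
python3 - <<'E'
from fit import *
where();print(ctrl.finish_job())
E
```

```text
t 16.1 board xy [-86.1 -16.6] z 129.5 ty ang -0.0 F [-0.4 -0.3 -0.3] g 0.4
the job is handed in; nothing more can be done
None
```

I pushed the larger brown panel with two fingertips, first square onto the back fence and then along it onto the end stop. The tool stalled at about 9 N on the fence and about 8 N on the stop. I then backed off to about 130 mm above the bench and handed the job in at 16.1 s; no verdict was reported.

My last checks, from the top camera:

| Check | Measured | Needed |
|---|---|---|
| Panel x on the board | 33.7 mm | 31.5–38 mm |
| Panel y from the end stop | about 75 mm | 72–79 mm |
| Panel turn | about -0.004 rad | under 0.03 rad |

- **Panel x:** the reading is 1.3 mm below nominal. It is the same as the one taken right after the push onto the fence, so I put it down to calibration error. I did not push against the fence a second time.
- **Bystanders:** the jar looked unmoved in the mid-run pictures. In the last check the glue bottle's detection box had shifted about 4 pixels (roughly 9 mm). I took that as detector jitter, since the arm never went near the bottle, but I did not check it further.

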